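# Test a sample of nuts: fill the tester through its funnel, then hold the probe on its pad

## Robot

A 6-joint arm with a two-finger parallel gripper is mounted at the origin on the work surface. World frame = base frame: x ahead of the robot, y to its left, z up, the work surface at z = 0. Lengths are in m, angles in rad, forces in N, time in s.
With the tool pointing down it reaches from about 0.375 to 0.9 m from the base axis. Payload 3.1 kg.
Tool frame: the origin (TCP) lies at the very end of the fingers, on their centre line; the grasp point (between the pads) lies 19 mm behind it; z points along the fingers, y is the direction in which the jaws open and shut (so a half turn about z gives the same grasp; the last joint's range is limited). The gripper opens to 87 mm and grips with 3 to 60 N. Pads are 19 mm wide; open, the fingers measure 117 mm over their backs; the gripper's body (75 mm by 190 mm) begins 51 mm behind the grasp point.
Start: joints at [-1.294, 0.527, 1.433, -0, 1.181, -0.178], TCP at [0.275, -0.561, 0.223] pointing down, gripper open.
Joint ranges: [-3.08, 3.08], [-0.75, 2.2], [0.22, 2.44], [-1.43, 4.57], [0, 2.65], [-2.85, 2.85]. Speed limits (rad/s): [2.79, 2.79, 3.14, 3.14, 3.14, 3.14].

## Interface

Orientations are given as a rotation vector (axis times angle).
In Python, from bench import ctrl gives the robot as it stands.
- The arm moves only by the tool apply_moves, never from a script. Its argument "steps" is a list of rows, each a list of 3 entries, a list of its own where there are three numbers: the turn, a rotation vector about the tool's x, y, z in rad, then the shift along the tool's x, y, z in cm, then the closure, from -1 (fully open) to 1 (shut), so that 0 is half open. In form: [[[wx, wy, wz], [dx, dy, dz], hand], ...]. A call has 1 to 5 rows; each row is the pose to reach, as a shift and turn from the pose commanded when the call began, along the tool's axes at that moment; what a row does not reach only later rows make up. A row lasts 1/8 s, in which the tool goes at most 62.5 mm and 10.7 degrees, less where a joint would pass 70% of its speed; a pose out of reach is approached as far as the arm can. A call with a gripper value outside its range is refused whole. The fingers move at their own pace and stop on an object; "newtons" is the grip in N (left out, the last holds). Time passes only in rows, so rows that repeat a pose let the fingers close. It gives the time, the measured TCP pose, the force and the opening at its end, in the units of the state.
- ctrl.get_state(): the state, without advancing time (a new reading comes with each control period).
- ctrl.camera(name): name is "scene" or "top"; returns the picture (384x512x3 uint8, red, green, blue); there is no depth.
- ctrl.calibration(name): a dict with "fx", "fy", "cx", "cy" (pixels), "R" (3x3) and "t" (3): a world point X has camera coordinates R X + t. Camera axes: x right, y down, z forward; pixel columns grow to the right and rows downward; lengths in m; the calibration is good to about 2 mm. A picture is of the moment at which its call begins. calibration takes no time and is no camera call.
- ctrl.finish_job(): hands the job in, once; it reports no verdict.
The state is a dict: "t": time; "joint_pos": joint angles; "joint_vel": joint speeds; "tau": joint torques, N m; "position": TCP position; "orientation": TCP orientation; "force": force on the tool from outside, world axes, zero at the start; "torque": the same for the moment, N m; "grip_width": finger opening in m.
Only numpy, scipy, OpenCV 4.12 (cv2) and the standard library are available. Lean on these libraries where they do the work, as an engineer would, in place of code of your own. Each camera call takes 0.05 s, during which the arm holds its last target.

## Task

Take a test reading of the nuts: pour all four from the steel scoop through the funnel into the tester's clear tube without touching them with the fingers, and set the empty scoop back down flat on the counter. Then take the contact probe from its holder and with its tip gently press the dot in the middle of the tester's round sprung pad, the probe square to the sloping pad and the pad pushed in lightly, about halfway, not to its stop. Finish while still gripping the probe and holding it there, touching the tester with nothing but the probe; leave the tins, dish and bell where they are.

Things in the scene. Friction and masses are not known exactly. Their poses are not given: they have to be found in the camera images.
- tester: fixed nut tester; origin under the centre of its base (120 mm in x, 260 in y, 25 thick), front -x faces the robot, turned up to 15 deg. Clear tube with steel funnel at y = +68 mm. White console at -y (y -11 to -121), its face sloping 20 deg down to the front, bearing a square fixed steel pad (24 mm, y = -40, not used) and a round sprung steel pad (34 mm wide, 12 mm dark dot in its middle, y = -88)
- funnel_mouth (a point): centre of the funnel's open top, 130 mm above the counter; the mouth is 110 mm across inside and the cone narrows over 40 mm of height into the clear tube, 46 mm inside diameter; axes as the tester's
- tube_floor (a point): centre of the floor of the clear tube, 25 mm above the counter, straight under the funnel mouth; the tube is 65 mm high from here to the funnel's cone; axes as the tester's
- pad (a joint): how far the round pad is pushed in along its own axis: 0 = out, 0.010 m = against its stop. A soft spring: about 0.9 N to start it and 0.6 N more per mm, about 7 N at the stop; it comes back out when let go
- pad_top (a point): the dot in the middle of the round pad's top face (moves with the pad); z points out of the pad, square to its face, 20 deg from vertical, leaning to the tester's front (-x). With the pad out, this point is 12 mm off the console face
- holder: fixed grey block, 70 x 70 mm and 55 mm tall, origin at the centre of its underside; the probe stands in its 12 mm wide central through hole, sides parallel to the block's
- probe: contact probe, 90 g, 150 mm long: steel pin 8 mm thick, 50 mm long, below a black square handle 22 x 22 x 100 mm. Origin at the tip; z runs along it from tip to handle (handle z = 50 to 150 mm), x and y square to the handle's flats. Starts upright in the holder, handle resting on the holder's top, tip 5 mm above the counter
- probe_tip (a point): the probe's tip (same point and axes as probe)
- scoop: steel scoop, 160 g, loose, holds the nuts; origin under the centre of its tray (90 mm in x, 64 in y, walls 42 high). Open mouth at +x, at first roughly towards the robot; the floor climbs 12 deg to the mouth: level keeps the nuts in, nose-down tilt well past 12 deg (40 empties it) rolls them out. Behind the rear wall a black upright grip plate: 14 mm thick in y, x -79 to -47, 88 high
- scoop_mouth (a point): middle of the front edge of the scoop's floor, at (45, 0, 23) mm in the scoop's frame, axes as the scoop's
- scoop_grip (a point): place to pinch on the scoop's grip plate, at (-63, 0, 66) mm in the scoop's frame, axes as the scoop's
- nut0: whole nut in its shell, a brown ball 20 mm across, about 10 g, origin at its centre; starts in the scoop
- nut1: whole nut in its shell, a brown ball 20 mm across, about 10 g, origin at its centre; starts in the scoop
- nut2: whole nut in its shell, a brown ball 20 mm across, about 10 g, origin at its centre; starts in the scoop
- nut3: whole nut in its shell, a brown ball 20 mm across, about 10 g, origin at its centre; starts in the scoop
- tin0: loose bystander: short cylindrical metal tin with a screw lid, 66 mm across, 54 mm tall, origin at the centre of its underside; leave it alone
- tin1: loose bystander: short cylindrical metal tin with a screw lid, 66 mm across, 54 mm tall, origin at the centre of its underside; leave it alone
- tin2: loose bystander: short cylindrical metal tin with a screw lid, 66 mm across, 54 mm tall, origin at the centre of its underside; leave it alone
- dish: loose bystander: shallow clay dish, 100 mm across, 32 mm high, origin under its centre; leave it alone
- bell: loose bystander: small brass-look bell, 48 mm across and 48 mm tall, origin under its centre; leave it alone
Not all that is in view belongs to the job. Of the things that look like the probe, the largest one is meant.

How it is judged:
On the way, in this order (a step that is already met when the one before it is completed fails the run):
1. all four nuts are in the clear tube (horizontal distance between each of nut0, nut1, nut2, nut3 and tube_floor below 0.02 m and z of nut0 in the frame of tube_floor between 0.003 and 0.06 m and z of nut1 in the frame of tube_floor between 0.003 and 0.06 m and z of nut2 in the frame of tube_floor between 0.003 and 0.06 m and z of nut3 in the frame of tube_floor between 0.003 and 0.06 m), for 0.2 s.
2. the scoop stands flat on the counter, let go (height (world z) of scoop between -0.004 and 0.006 m and angle between scoop's own z axis and vertical below 0.1 rad and linear speed of scoop below 0.02 m/s and contact force between the fingers and scoop below 0.05 N), for 0.2 s.
3. the gripped probe presses the dot of the round pad, square to it and lightly (value of joint pad between 0.002 and 0.0085 m and distance between probe_tip and pad_top below 0.008 m and angle between the z axis of probe and the z axis of pad_top, either way round below 0.16 rad and contact force between probe and tester between 0.5 and 10 N and contact force between the fingers and probe above 1 N and contact force between each of the arm, the fingers and tester below 0.3 N), for 0.5 s.
At the end, for the whole second after the job is handed in: Gripped probe: tip within 8 mm of the dot, within 9 deg of square to the round pad, pad in 2 to 8.5 mm, 0.5 to 10 N, robot itself not touching the tester; four nuts in the tube below the funnel; scoop flat on the counter (within 6 mm and 0.1 rad), let go, at rest (all of step 1 and all of step 3 and height (world z) of scoop between -0.004 and 0.006 m and angle between scoop's own z axis and vertical below 0.1 rad and linear speed of scoop below 0.02 m/s and contact force between the arm and scoop below 0.1 N); the arm keeps its last pose, push and grip.
It fails at once if the probe is pushed hard (over 20 N) against the tester (contact force between probe and tester above 20 N).
It fails at once if the fingers touch a nut (contact force between the fingers and nut0 above 0.5 N or contact force between the fingers and nut1 above 0.5 N or contact force between the fingers and nut2 above 0.5 N or contact force between the fingers and nut3 above 0.5 N).
It fails at once if a tin, the dish or the bell is moved more than 3 cm (distance of any of tin0, tin1, tin2, dish, bell from where it was at the start of the episode above 0.03 m).
It also fails if it takes over 72 s, if anything falls off the work surface, if the arm or the gripper's body presses on something with over 40 N, if the wrist force passes 120 N, or if a joint passes its speed limit or range.

## Working session

There is one attempt and no reset: what is moved stays moved. The work goes in short steps, Python scripts to look and compute and a tool call to move; the robot and the scene stay as the last step left them, time stands still between calls to the robot, and variables do not carry over. Pictures are saved under pics/ and viewed, and the job is handed in when it is done.

Besides the shell and the picture viewer there is one more tool, called after "Request:" as a command line: name --argument value ..., lists and objects as JSON in quotes. apply_moves: Moves the arm, as the interface text tells. Its arguments: {"type":"object","properties":{"steps":{"type":"array","items":{"type":"array"}},"newtons":{"type":"number"}},"required":["steps"]}

```bash
ls; mkdir -p pics; python3 - <<'E'
from bench import ctrl
import cv2,numpy as np
for n in("scene","top"):
    im=ctrl.camera(n); cv2.imwrite(f"pics/{n}0.png",im[:,:,::-1]); 
    c=ctrl.calibration(n); print(n,c)
print(ctrl.get_state())
E
```

```text
pics
scene {'fx': 404.15442317019546, 'fy': 404.15442317019546, 'cx': 258.3229289448195, 'cy': 192.33478112329584, 'R': array([[ 1.79454006e-01,  9.83766331e-01,  2.55481336e-04],
       [ 5.04710761e-01, -9.18440310e-02, -8.58389027e-01],
       [-8.44430760e-01,  1.54170294e-01, -5.12999233e-01]]), 't': array([-0.10836862, -0.15036203,  1.4795565 ])}
top {'fx': 409.4662169478521, 'fy': 409.4662169478521, 'cx': 254.9551917548717, 'cy': 186.35429610124768, 'R': array([[ 0.0162546 , -0.99983876,  0.00763138],
       [-0.99908881, -0.0165427 , -0.03934316],
       [ 0.03946306, -0.00698492, -0.99919662]]), 't': array([0.0102827 , 0.52476187, 1.00592668])}
{'t': 0.1, 'joint_pos': array([-1.29351242e+00,  5.28379045e-01,  1.43374649e+00, -2.96382767e-05,
        1.18135837e+00, -1.78508116e-01]), 'joint_vel': array([ 0.00014371, -0.00157792, -0.00273803, -0.00015375,  0.00106956,
        0.00187512]), 'tau': array([-2.16832127e-04, -4.40986454e+01, -1.77151465e+01,  6.35385141e-02,
        5.33607882e-02, -3.64911932e-05]), 'position': array([ 0.27494656, -0.56056932,  0.22167468]), 'orientation': array([-3.05852053e+00, -7.09365912e-01,  1.89546818e-04]), 'force': array([ 0.44574726,  0.02150382, -0.07810551]), 'torque': array([-0.00622606, -0.00669046, -0.01957307]), 'grip_width': 0.08703230165605143}
```

View pics/scene0.png

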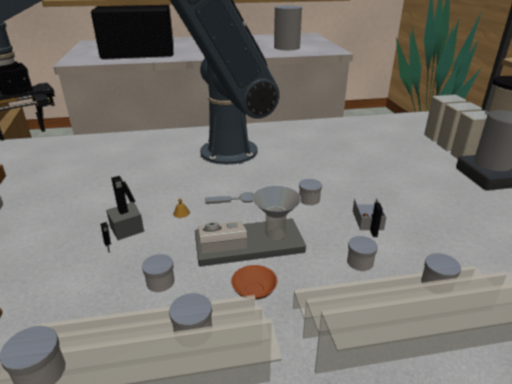

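View pics/top0.png

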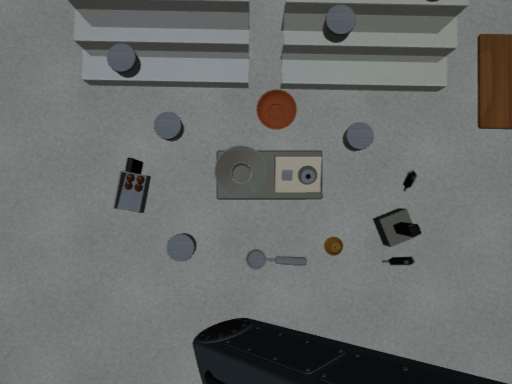

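The scene view shows the tester at about (250,235), the scoop at (370,215) and the holder with probe at (124,210). In the top view, things that could be taken for the probe are:
- the black-handled one in the grey holder, top (405,229)
- a small one lying at (410,180)
- a small one lying at (400,261)

The holder one is the largest, so I choose it and check it in a crop.

```bash
python3 - <<'E'
import cv2,numpy as np
t=cv2.imread("pics/top0.png");s=cv2.imread("pics/scene0.png")
def crop(im,x0,x1,y0,y1,k): return cv2.resize(im[y0:y1,x0:x1],None,fx=k,fy=k,interpolation=cv2.INTER_CUBIC)
a=crop(t,360,440,160,280,5);b=crop(s,90,150,165,255,6.6667)
cv2.imwrite("pics/c1.png",np.hstack([a,b[:600,:]]) if a.shape[0]==b.shape[0] else a)
print(a.shape,b.shape)
a=crop(t,100,170,145,225,6);b=crop(s,340,400,185,250,6);b=cv2.copyMakeBorder(b,0,480-b.shape[0],0,0,0)
cv2.imwrite("pics/c2.png",np.hstack([a,b]))
a=crop(t,210,330,140,205,6)
cv2.imwrite("pics/c3.png",a)
E
```

```text
(600, 400, 3) (600, 400, 3)
```

View pics/c1.png

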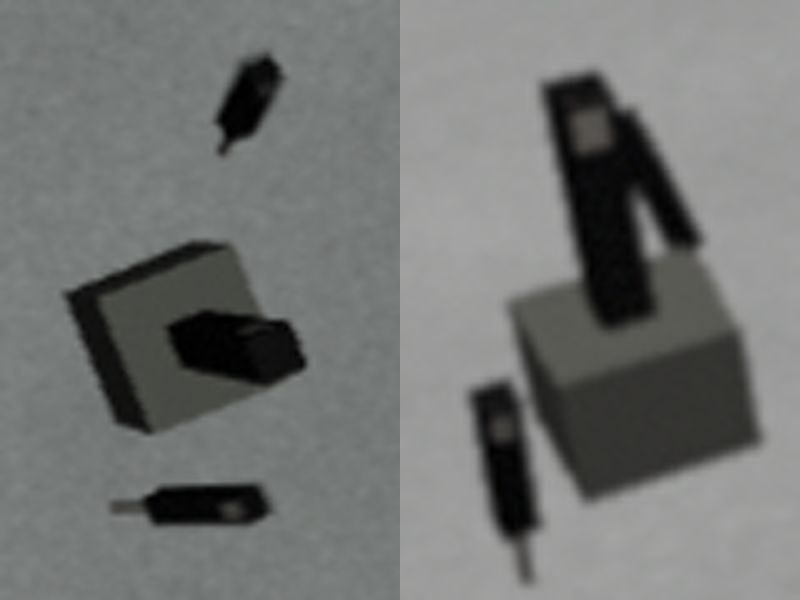

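View pics/c2.png

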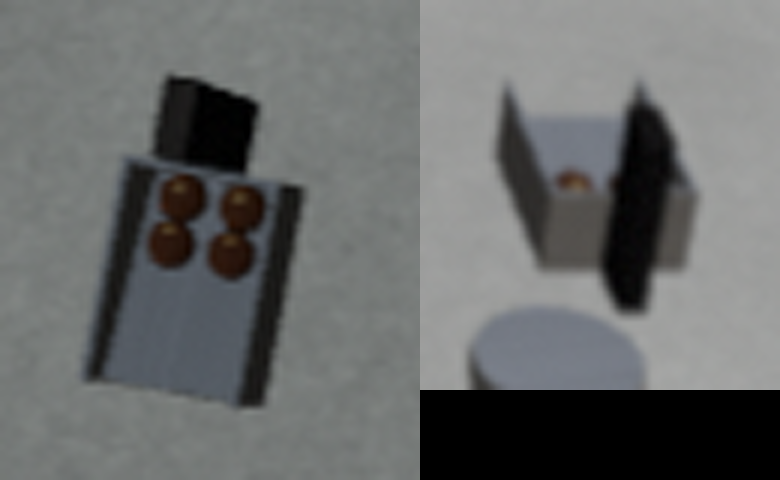

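View pics/c3.png

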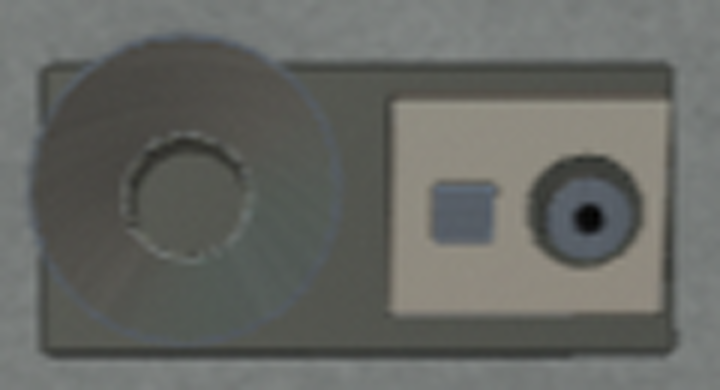

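The close crop confirms it: the probe in the holder has the big square handle, and the two small ones lying on the counter are decoys. Next I measure everything.

```bash
cat > h.py <<'E'
import numpy as np,cv2
from bench import ctrl
C={n:ctrl.calibration(n) for n in("scene","top")}
def ray(n,u,v):
    c=C[n];d=c["R"].T@np.array([(u-c["cx"])/c["fx"],(v-c["cy"])/c["fy"],1.]);return -c["R"].T@c["t"],d
def onz(n,uv,z):
    o,d=ray(n,*uv);return o+d*(z-o[2])/d[2]
def tri(a,b):
    o1,d1=ray("top",*a);o2,d2=ray("scene",*b)
    s=np.linalg.lstsq(np.c_[d1,-d2],o2-o1,rcond=None)[0]
    p,q=o1+s[0]*d1,o2+s[1]*d2;return (p+q)/2,np.linalg.norm(p-q)
def proj(n,X):
    c=C[n];p=c["R"]@X+c["t"];return np.array([p[0]/p[2]*c["fx"]+c["cx"],p[1]/p[2]*c["fy"]+c["cy"]])
E
python3 - <<'E'
from h import *
np.set_printoptions(precision=4,suppress=True)
print("cams",ray("top",0,0)[0],ray("scene",0,0)[0])
P=lambda x,y,k,x0,y0:((x+.5)/k+x0-.5,(y+.5)/k+y0-.5)
c2=lambda x,y:P(x,y,6,100,145); c3=lambda x,y:P(x,y,6,210,140); c1=lambda x,y:P(x,y,5,360,160)
c2s=lambda x,y:P(x-420,y,6,340,185); c1s=lambda x,y:P(x-400,y,6.6667,90,165)
t0=cv2.imread("pics/top0.png")
print("tester corners",*[onz("top",c3(*p),.025) for p in((40,63),(672,63),(675,352),(42,352))],sep="\n")
print("funnel",onz("top",c3(186,190),.13),"tubehole",onz("top",c3(186,198),.09))
print("dot",onz("top",c3(588,218),.07),onz("top",c3(588,218),.08))
print("plate top c",onz("top",c2(178,117),.088), "front/back", onz("top",c2(172.5,157.5),.088),onz("top",c2(182,77),.088))
print("rimL",onz("top",c2(122,158),.042),onz("top",c2(88,380),.042))
print("botR",onz("top",c2(303,188),.0),onz("top",c2(265,405),.0))
print("holder top corners",*[onz("top",c1(*p),.055) for p in((100,297),(230,245),(280,372),(152,433))],sep="\n")
print("holder bot",*[onz("top",c1(*p),0) for p in((65,292),(192,242),(115,422))],sep="\n")
print("probe top c",onz("top",c1(275,352),.155))
E
```

```text
cams [0.4844 0.026  1.0257] [ 1.3447 -0.1353  0.63  ]
tester corners
[0.6114 0.1154 0.025 ]
[ 0.6158 -0.1433  0.025 ]
[ 0.4975 -0.1457  0.025 ]
[0.4933 0.1122 0.025 ]
funnel [0.5524 0.0518 0.13  ] tubehole [0.5524 0.0529 0.09  ]
dot [ 0.5486 -0.1035  0.07  ] [ 0.548  -0.1021  0.08  ]
plate top c [0.5677 0.3083 0.088 ] front/back [0.5522 0.3099 0.088 ] [0.5831 0.3072 0.088 ]
rimL [0.555 0.344 0.042] [0.4661 0.355  0.042 ]
botR [0.5467 0.2819 0.    ] [0.4561 0.2953 0.    ]
holder top corners
[ 0.4502 -0.2775  0.055 ]
[ 0.4758 -0.3393  0.055 ]
[ 0.4161 -0.3631  0.055 ]
[ 0.3864 -0.3024  0.055 ]
holder bot
[ 0.4505 -0.2771  0.    ]
[ 0.4765 -0.3408  0.    ]
[ 0.3861 -0.3025  0.    ]
probe top c [ 0.4316 -0.3209  0.155 ]
```

```bash
python3 - <<'E'
import cv2,numpy as np
s=cv2.imread("pics/scene0.png");t=cv2.imread("pics/top0.png")
a=cv2.resize(s[180:265,190:310],None,fx=6.5,fy=6.5,interpolation=cv2.INTER_CUBIC);cv2.imwrite("pics/c4.png",a)
b=cv2.convertScaleAbs(t[200:255,365:425],alpha=2.5);cv2.imwrite("pics/c5.png",cv2.resize(b,None,fx=10,fy=10,interpolation=cv2.INTER_CUBIC))
b=cv2.convertScaleAbs(t[150:220,105:165],alpha=2);cv2.imwrite("pics/c6.png",cv2.resize(b,None,fx=8,fy=8,interpolation=cv2.INTER_CUBIC))
E
```

```text
(no output)
```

View pics/c4.png

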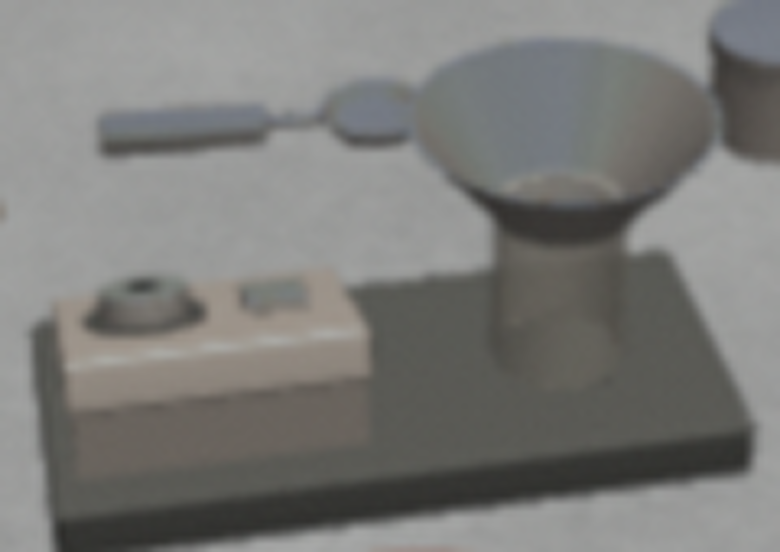

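View pics/c5.png

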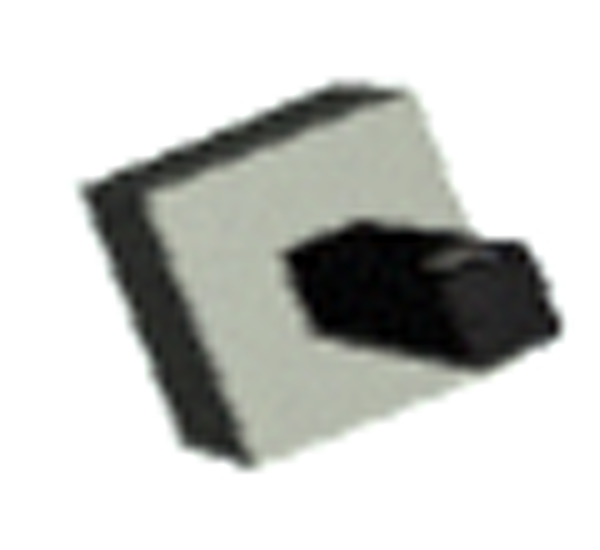

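View pics/c6.png

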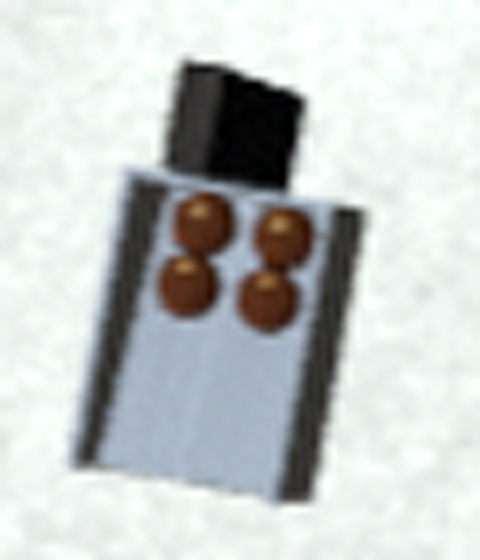

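```bash
cat >> h.py <<'E'
from scipy.spatial.transform import Rotation as Ro
def rel(p,R=None):
    s=ctrl.get_state();R0=Ro.from_rotvec(s["orientation"])
    d=R0.inv().apply(np.array(p)-s["position"])*100
    w=(R0.inv()*R).as_rotvec() if R is not None else np.zeros(3)
    print("turn",w.round(3),"shift cm",d.round(2));return w,d
def axes(x,z):
    z=np.array(z,float);z/=np.linalg.norm(z);x=np.array(x,float);x-=z*(x@z);x/=np.linalg.norm(x)
    return Ro.from_matrix(np.c_[x,np.cross(z,x),z])
# measured poses
yt=.017; TX=np.array([np.cos(yt),np.sin(yt),0]);TY=np.array([-np.sin(yt),np.cos(yt),0])
SX=np.array([-.991,.136,0]);SX/=np.linalg.norm(SX)
GRIP=np.array([.568,.3095,.066]); FUN=np.array([.553,.0523,.13])
E
python3 - <<'E'
from h import *
np.set_printoptions(precision=4,suppress=True)
a=(210+588.5/6-.5,140+218.5/6-.5);b=(190+142.5/6.5-.5,180+286.5/6.5-.5)
print("dot tri",tri(a,b))
for n,uv in dict(tin0=(167,125),tin1=(181,247),tin2=(359,136),dish=(277,110),bell=(333,246)).items(): print(n,onz("top",uv,.05))
print("fun c tri",tri((210+186.5/6-.5,140+190.5/6-.5),(190+565/6.5,180+128/6.5)))
rel([.568,.3095,.16],axes(SX,[0,0,-1]))
E
```

```text
dot tri (array([ 0.5485, -0.1034,  0.0716]), np.float64(0.0003527876592977345))
tin0 [0.6665 0.2322 0.05  ]
tin1 [0.3764 0.1919 0.05  ]
tin2 [ 0.6481 -0.2287  0.05  ]
dish [ 0.7075 -0.0308  0.05  ]
bell [ 0.3843 -0.1684  0.05  ]
fun c tri (array([0.5531, 0.053 , 0.124 ]), np.float64(0.0020791321537094155))
turn [-0.    -0.002 -2.549] shift cm [ 64.61 -65.21   6.31]
```

Request:
apply_moves --steps '[[[0, 0, -2.55], [64.6, -65.2, 0], -0.3], [[0, 0, -2.55], [64.6, -65.2, 0], -0.3], [[0, 0, -2.55], [64.6, -65.2, 0], -0.3], [[0, 0, -2.55], [64.6, -65.2, 0], -0.3], [[0, 0, -2.55], [64.6, -65.2, 0], -0.3]]'

```text
t: 0.72
position: [0.3751, -0.263, 0.2224]
orientation: [-2.404, -2.022, -0.0]
force: [0.8, -0.3, 1.0]
grip_width: 0.0575
```

```bash
python3 -c "
from h import *
rel([.568,.3095,.16],axes(SX,[0,0,-1]))"
```

```text
turn [ 0.    -0.    -1.606] shift cm [59.71  9.2   6.26]
```

Request:
apply_moves --steps '[[[0, 0, -1.61], [59.7, 9.2, 0], -0.3], [[0, 0, -1.61], [59.7, 9.2, 0], -0.3], [[0, 0, -1.61], [59.7, 9.2, 2], -0.3], [[0, 0, -1.61], [59.7, 9.2, 4], -0.3], [[0, 0, -1.61], [59.7, 9.2, 6], -0.3]]'

```text
t: 1.35
position: [0.4766, 0.0316, 0.2053]
orientation: [1.23, 2.89, 0.0]
force: [1.1, -0.0, 0.5]
grip_width: 0.0563
```

```bash
python3 -c "
from h import *
rel([.568,.3095,.16],axes(SX,[0,0,-1]))"
```

```text
turn [ 0.     0.001 -0.668] shift cm [13.69 25.85  4.54]
```

Request:
apply_moves --steps '[[[0, 0, -0.668], [13.7, 25.9, 0], -0.3], [[0, 0, -0.668], [13.7, 25.9, 1], -0.3], [[0, 0, -0.668], [13.7, 25.9, 3], -0.3], [[0, 0, -0.668], [13.7, 25.9, 4.5], -0.3], [[0, 0, -0.668], [13.7, 25.9, 4.5], -0.3]]'

```text
t: 1.98
position: [0.5693, 0.3099, 0.1591]
orientation: [-0.221, -3.133, 0.0]
force: [0.4, -0.2, -0.3]
grip_width: 0.0567
```

```bash
python3 -c "
from h import *
rel([.568,.3095,.12],axes(SX,[0,0,-1]))"
```

```text
turn [-0.    -0.001 -0.004] shift cm [ 0.12 -0.05  3.91]
```

Request:
apply_moves --steps '[[[0, 0, 0], [0.1, 0, 3.5], -0.3], [[0, 0, 0], [0.1, 0, 5.5], -0.3], [[0, 0, 0], [0.1, 0, 5.5], -0.3]]'

```text
t: 2.35
position: [0.5665, 0.3072, 0.1029]
orientation: [-0.223, -3.129, 0.003]
force: [-0.0, -0.1, 0.4]
grip_width: 0.0563
```

```bash
python3 - <<'E'
from h import *
s=ctrl.camera("scene");t=ctrl.camera("top")
a=cv2.resize(s[130:260,320:420],None,fx=4,fy=4,interpolation=cv2.INTER_CUBIC)
b=cv2.resize(t[110:240,90:190],None,fx=4,fy=4,interpolation=cv2.INTER_CUBIC)
cv2.imwrite("pics/g1.png",np.hstack([a,b])[:,:,::-1])
print(ctrl.get_state()["position"],ctrl.get_state()["joint_pos"].round(2))
E
```

```text
[0.56856569 0.30753275 0.10552831] [ 0.32  0.7   1.47 -0.    0.97 -1.1 ]
```

View pics/g1.png

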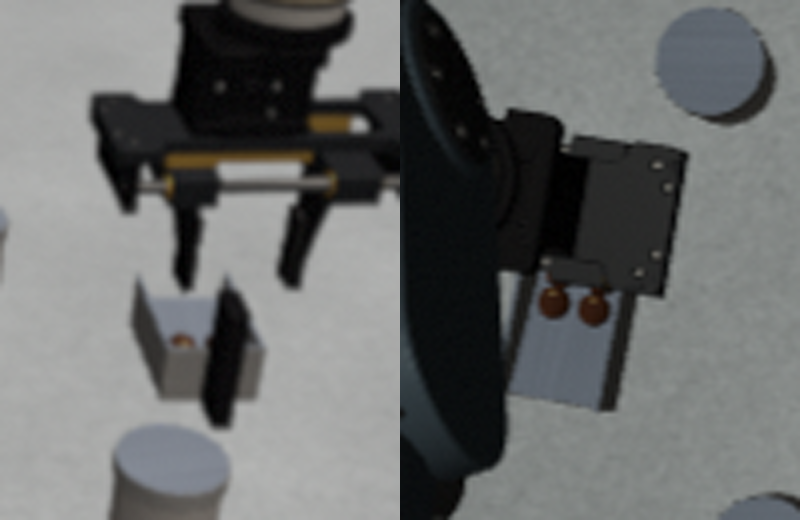

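Request:
apply_moves --steps '[[[0, 0, 0], [0, 0.2, 3], -0.3], [[0, 0, 0], [0, 0.2, 5.8], -0.3], [[0, 0, 0], [0, 0.2, 5.8], -0.3], [[0, 0, 0], [0, 0.2, 5.8], 0.3], [[0, 0, 0], [0, 0.2, 5.8], 1]]' --newtons 50

```text
t: 3.08
position: [0.5699, 0.3099, 0.0492]
orientation: [0.224, 3.13, 0.002]
force: [-0.3, 0.3, 1.0]
grip_width: 0.0436
```

Request:
apply_moves --steps '[[[0, 0, 0], [0, 0, 0], 1], [[0, 0, 0], [0, 0, 0], 1], [[0, 0, 0], [0, 0, 0], 1]]'

```text
t: 3.45
position: [0.5687, 0.3095, 0.0475]
orientation: [0.224, 3.133, 0.0]
force: [0.5, -1.0, 0.8]
grip_width: 0.0148
```

Request:
apply_moves --steps '[[[0, 0, 0], [0, 0, 0], 1], [[0, 0, 0], [0, 0, -1], 1], [[0, 0, 0], [0, 0, -3], 1], [[0, 0, 0], [0, 0, -5], 1], [[0, 0, 0], [0, 0, -7], 1]]'

```text
t: 4.08
position: [0.5691, 0.3097, 0.1195]
orientation: [0.224, 3.132, 0.001]
force: [0.4, -0.4, -1.9]
grip_width: 0.0137
```

```bash
python3 - <<'E'
from h import *
s=ctrl.camera("scene")
a=cv2.resize(s[100:260,300:440],None,fx=4,fy=3.5,interpolation=cv2.INTER_CUBIC)
cv2.imwrite("pics/g2.png",a[:,:,::-1])
print(ctrl.get_state())
E
```

```text
{'t': 4.125, 'joint_pos': array([ 3.26327556e-01,  6.74939206e-01,  1.45792592e+00,  3.43130314e-05,
        1.00186576e+00, -1.10178620e+00]), 'joint_vel': array([ 0.00112598,  0.01363463, -0.00831098,  0.00085516, -0.08017202,
        0.0006784 ]), 'tau': array([-4.16325247e-01, -4.11816251e+01, -1.20987591e+01,  2.01461444e-03,
        3.76175512e-01, -1.04202794e-03]), 'position': array([0.57076979, 0.31035734, 0.12252524]), 'orientation': array([0.2235136 , 3.12729745, 0.00420766]), 'force': array([ 0.11997901,  0.7061311 , -0.76981506]), 'torque': array([ 0.0955988 , -0.25658795,  0.01437811]), 'grip_width': 0.013908351098020775}
```

View pics/g2.png

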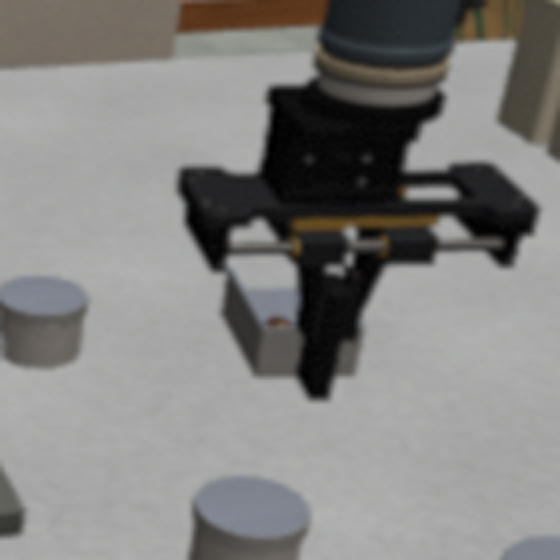

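```bash
cat >> h.py <<'E'
MT=np.array([.108,0,.024])
def pour(a,mz,h=-.03,sx=SX):
    R=axes(sx,[0,0,-1])*Ro.from_rotvec([0,-np.radians(a),0])
    M=np.array([*(FUN+h*sx)[:2],mz]);return M-R.apply(MT),R
E
python3 - <<'E'
from h import *
for a,mz in((0,.19),(20,.16),(45,.15)): p,R=pour(a,mz);print(p.round(3))
rel(*pour(0,.19))
E
```

```text
[0.69  0.034 0.214]
[0.675 0.036 0.219]
[0.642 0.04  0.243]
turn [ 0.003  0.006 -0.006] shift cm [-15.77 -25.68  -9.13]
```

Request:
apply_moves --steps '[[[0, 0, 0], [0, -0.5, -2], 1], [[0, 0, 0], [-0.2, -1.5, -4.5], 1], [[0, 0, 0], [-0.7, -3, -7], 1], [[0, 0, 0], [-1.6, -5, -8.5], 1], [[0, 0, 0], [-3, -7.5, -9.2], 1]]'

```text
t: 4.75
position: [0.588, 0.23, 0.2108]
orientation: [0.223, 3.132, 0.0]
force: [0.3, 0.2, -2.6]
grip_width: 0.0137
```

Request:
apply_moves --steps '[[[0, 0, 0], [-1.6, -2.7, 0], 1], [[0, 0, 0], [-3.3, -5.5, 0], 1], [[0, 0, 0], [-5.1, -8.3, 0], 1], [[0, 0, 0], [-6.9, -11, 0], 1], [[0, 0, 0], [-8.6, -13.3, 0], 1]]'

```text
t: 5.38
position: [0.6539, 0.0848, 0.2092]
orientation: [-0.226, -3.132, 0.001]
force: [0.0, 0.4, -1.7]
grip_width: 0.0135
```

Request:
apply_moves --steps '[[[0, 0, 0], [-1.5, -2, 0], 1], [[0, 0, 0], [-2.7, -3.5, 0], 1], [[0, 0, 0], [-3.6, -4.4, 0], 1], [[0, 0, 0], [-4.1, -4.8, 0], 1], [[0, 0, 0], [-4.2, -4.9, 0], 1]]'

```text
t: 6.0
position: [0.6885, 0.033, 0.2092]
orientation: [-0.223, -3.133, -0.001]
force: [0.4, 0.4, -1.6]
grip_width: 0.0139
```

```bash
python3 - <<'E'
from h import *
s=ctrl.camera("scene");t=ctrl.camera("top")
a=cv2.resize(s[80:270,190:340],None,fx=2.6,fy=2.6,interpolation=cv2.INTER_CUBIC)
b=cv2.resize(t[60:250,180:330],None,fx=2.6,fy=2.6,interpolation=cv2.INTER_CUBIC)
cv2.imwrite("pics/g3.png",np.hstack([a,b])[:,:,::-1])
print(ctrl.get_state()["position"],ctrl.get_state()["joint_pos"].round(2),ctrl.get_state()["t"]);rel(*pour(0,.18))
E
```

```text
[0.68816374 0.03331642 0.20924069] [-0.11  0.63  1.27  0.    1.24 -1.54] 6.1
turn [ 0.    -0.001 -0.006] shift cm [-0.15  0.04  0.52]
```

View pics/g3.png

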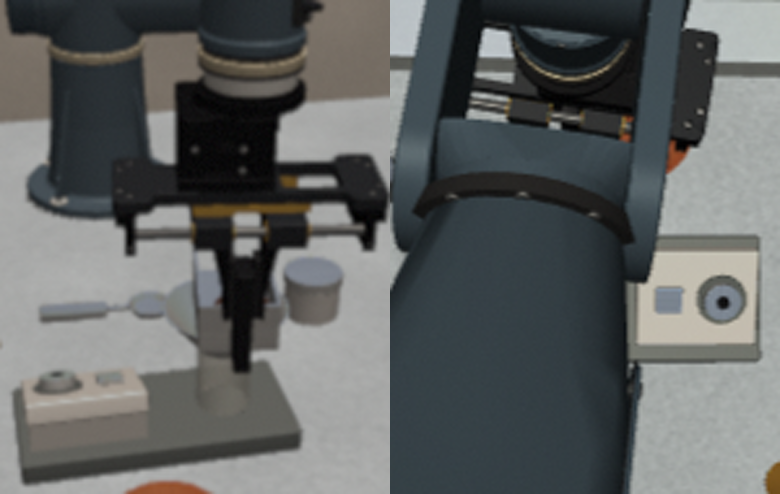

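```bash
python3 - <<'E'
from h import *
st=ctrl.get_state();R=Ro.from_rotvec(st["orientation"])
for q in((-.045,.032,0),(-.045,-.032,0),(-.045,-.032,.042),(-.079,0,0)):
    v=np.array([q[0]+.063,-q[1],.047-q[2]])
    u=proj("scene",st["position"]+R.apply(v));print(q,((u-[190,80])*2.6).round())
E
```

```text
(-0.045, 0.032, 0) [197. 350.]
(-0.045, -0.032, 0) [277. 348.]
(-0.045, -0.032, 0.042) [280. 303.]
(-0.079, 0, 0) [241. 374.]
```

```bash
cat >> h.py <<'E'
def plan(rows,base=None):
    if base is None: s=ctrl.get_state();p0,R0=s["position"],Ro.from_rotvec(s["orientation"])
    else: p0,R0=base
    for p,R in rows: print((R0.inv()*R).as_rotvec().round(3).tolist(),(R0.inv().apply(p-p0)*100).round(2).tolist())
E
python3 - <<'E'
from h import *
L=[(2,.182),(5,.178),(8,.174),(10,.170),(12,.167),(14,.164),(16,.162),(18,.160),(20,.158),(22,.156),(24,.155),(27,.154),(30,.153),(33,.152),(36,.151),(40,.15),(44,.15),(47,.15),(50,.15),(50,.15)]
T=[pour(*l) for l in L]
b=None
for i in range(0,20,5): plan(T[i:i+5],b);b=T[i+4];print()
E
```

```text
[0.0, -0.035, -0.006] [-0.06, 0.04, -0.05]
[0.0, -0.088, -0.006] [0.1, 0.04, -0.21]
[-0.0, -0.14, -0.006] [0.29, 0.04, -0.36]
[-0.0, -0.175, -0.006] [0.43, 0.04, -0.31]
[-0.0, -0.21, -0.006] [0.58, 0.04, -0.37]

[-0.0, -0.035, 0.0] [0.15, -0.0, -0.08]
[-0.0, -0.07, -0.0] [0.3, -0.0, -0.26]
[-0.0, -0.105, 0.0] [0.46, -0.0, -0.43]
[-0.0, -0.14, -0.0] [0.63, -0.0, -0.6]
[-0.0, -0.175, -0.0] [0.81, -0.0, -0.76]

[0.0, -0.035, 0.0] [0.13, 0.0, -0.28]
[0.0, -0.087, 0.0] [0.33, -0.0, -0.75]
[0.0, -0.14, 0.0] [0.55, -0.0, -1.2]
[0.0, -0.192, -0.0] [0.81, -0.0, -1.65]
[0.0, -0.244, -0.0] [1.09, 0.0, -2.08]

[0.0, -0.07, 0.0] [0.25, -0.0, -0.67]
[-0.0, -0.14, 0.0] [0.5, 0.0, -1.4]
[-0.0, -0.192, 0.0] [0.72, -0.0, -1.94]
[0.0, -0.244, 0.0] [0.96, -0.0, -2.46]
[0.0, -0.244, 0.0] [0.96, -0.0, -2.46]
```

Request:
apply_moves --steps '[[[0, -0.035, -0.006], [0, 0, 0], 1], [[0, -0.09, -0.006], [0.1, 0, -0.2], 1], [[0, -0.14, -0.006], [0.3, 0, -0.35], 1], [[0, -0.175, -0.006], [0.45, 0, -0.3], 1], [[0, -0.21, -0.006], [0.6, 0, -0.35], 1]]'

```text
t: 6.72
position: [0.6817, 0.0345, 0.2129]
orientation: [0.199, 2.925, -0.022]
force: [-0.4, -0.8, -1.6]
grip_width: 0.0137
```

Request:
apply_moves --steps '[[[0, -0.035, 0], [0.15, 0, -0.1], 1], [[0, -0.07, 0], [0.3, 0, -0.25], 1], [[0, -0.105, 0], [0.45, 0, -0.45], 1], [[0, -0.14, 0], [0.65, 0, -0.6], 1], [[0, -0.175, 0], [0.8, 0, -0.75], 1]]'

```text
t: 7.35
position: [0.6723, 0.0358, 0.2186]
orientation: [0.187, 2.751, -0.037]
force: [0.1, -1.0, -2.5]
grip_width: 0.0134
```

Request:
apply_moves --steps '[[[0, -0.035, 0], [0.15, 0, -0.3], 1], [[0, -0.087, 0], [0.35, 0, -0.75], 1], [[0, -0.14, 0], [0.55, 0, -1.2], 1], [[0, -0.192, 0], [0.8, 0, -1.65], 1], [[0, -0.244, 0], [1.1, 0, -2.1], 1]]'

```text
t: 7.98
position: [0.6544, 0.0382, 0.2341]
orientation: [0.17, 2.507, -0.056]
force: [-0.0, -0.3, -2.0]
grip_width: 0.0135
```

Request:
apply_moves --steps '[[[0, -0.07, 0], [0.25, 0, -0.65], 1], [[0, -0.14, 0], [0.5, 0, -1.4], 1], [[0, -0.192, 0], [0.7, 0, -1.95], 1], [[0, -0.244, 0], [0.95, 0, -2.45], 1], [[0, -0.244, 0], [0.95, 0, -2.45], 1]]'

```text
t: 8.6
position: [0.6408, 0.0359, 0.2742]
orientation: [0.15, 2.308, -0.055]
force: [-0.1, -0.1, -2.2]
grip_width: 0.0136
```

```bash
python3 - <<'E'
from h import *
s=ctrl.camera("scene");t=ctrl.camera("top")
a=cv2.resize(s[80:270,190:340],None,fx=2.6,fy=2.6,interpolation=cv2.INTER_CUBIC)
b=cv2.resize(t[60:250,180:330],None,fx=2.6,fy=2.6,interpolation=cv2.INTER_CUBIC)
cv2.imwrite("pics/g4.png",np.hstack([a,b])[:,:,::-1])
print(ctrl.get_state()["force"]);rel(*pour(50,.15))
E
```

```text
[ 0.5142961  -0.02384088 -1.56238619]
turn [ 0.013 -0.043  0.002] shift cm [2.48 0.42 1.14]
```

View pics/g4.png

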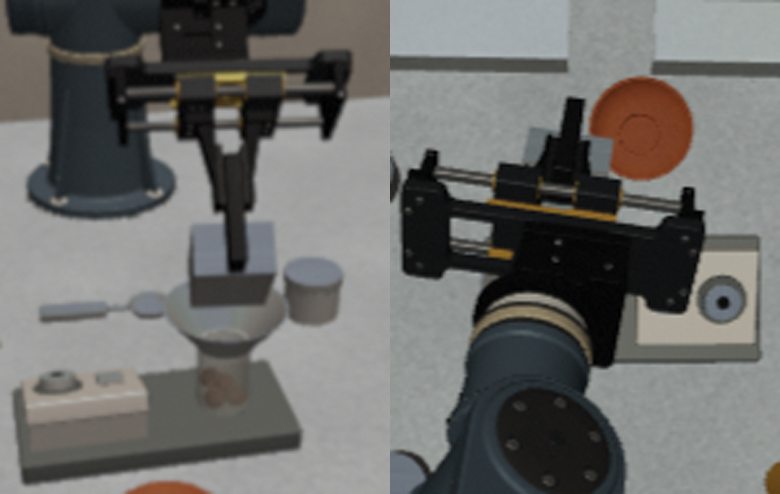

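Request:
apply_moves --steps '[[[0, 0, 0], [0, 0, 0], 1], [[0, 0, 0], [0, 0, 0], 1], [[0, 0, 0], [0, 0, 0], 1]]'

```text
t: 9.07
position: [0.6415, 0.0353, 0.2731]
orientation: [0.151, 2.309, -0.055]
force: [0.4, -0.2, -0.8]
grip_width: 0.0136
```

```bash
python3 - <<'E'
from h import *
s=ctrl.camera("scene")
a=cv2.resize(s[170:250,240:320],None,fx=7,fy=7,interpolation=cv2.INTER_CUBIC)
cv2.imwrite("pics/g5.png",cv2.convertScaleAbs(a[:,:,::-1],alpha=1.6))
print(ctrl.get_state()["force"],ctrl.get_state()["joint_pos"].round(2));rel(*pour(50,.15))
E
```

```text
[-0.60656207  0.25758221 -1.75864054] [-0.12  0.34  1.97 -1.17  0.   -0.39]
turn [ 0.012 -0.045  0.   ] shift cm [2.44 0.47 1.03]
```

View pics/g5.png

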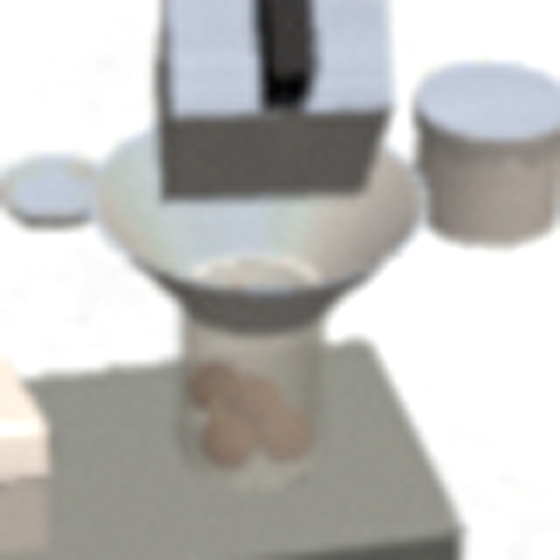

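```bash
python3 - <<'E'
from h import *
plan([pour(36,.18),pour(25,.19),pour(15,.195),pour(5,.2),pour(0,.2)])
E
```

```text
[0.012, 0.2, 0.002] [-0.15, 0.46, 1.67]
[0.012, 0.392, 0.003] [-0.72, 0.44, 3.11]
[0.012, 0.566, 0.004] [-0.59, 0.43, 4.64]
[0.012, 0.741, 0.005] [-0.15, 0.41, 6.05]
[0.012, 0.828, 0.005] [0.37, 0.4, 6.86]
```

Request:
apply_moves --steps '[[[0.012, 0.1, 0], [-0.15, 0.4, 0.8], 1], [[0.012, 0.2, 0], [-0.15, 0.4, 1.65], 1], [[0.012, 0.39, 0.003], [-0.7, 0.4, 3.1], 1], [[0.012, 0.56, 0.004], [-0.6, 0.4, 4.6], 1], [[0.012, 0.74, 0.005], [-0.15, 0.4, 6], 1]]'

```text
t: 9.75
position: [0.6873, 0.0357, 0.2341]
orientation: [0.205, 2.837, -0.054]
force: [0.7, -1.0, -2.7]
grip_width: 0.0138
```

```bash
python3 - <<'E'
from h import *
print(ctrl.get_state()["joint_pos"].round(2))
rel(*pour(0,.2))
E
```

```text
[-0.1   0.5   1.5  -0.04  0.85 -1.5 ]
turn [-0.017  0.298 -0.008] shift cm [ 0.03 -0.16  1.05]
```

Request:
apply_moves --steps '[[[-0.017, 0.15, -0.008], [0, -0.15, 0.6], 1], [[-0.017, 0.298, -0.008], [0, -0.15, 1], 1], [[-0.017, 0.298, -0.008], [0, -0.15, 1], 1]]'

```text
t: 10.12
position: [0.692, 0.0309, 0.223]
orientation: [0.219, 3.126, -0.005]
force: [0.8, 0.5, -2.3]
grip_width: 0.0131
```

```bash
python3 - <<'E'
from h import *
st=ctrl.get_state();print(st["position"],st["force"])
rel([.569,.310,.2],axes(SX,[0,0,-1]))
E
```

```text
[0.69200952 0.03092406 0.22302537] [ 0.76400546  0.48602446 -2.25471323]
turn [-0.003  0.008 -0.003] shift cm [16.09 25.93  2.1 ]
```

Request:
apply_moves --steps '[[[0, 0, 0], [2, 3.2, 0], 1], [[0, 0, 0], [5, 8, 0], 1], [[0, 0, 0], [8.5, 13.5, 0], 1], [[0, 0, 0], [12, 19.5, 0], 1], [[0, 0, 0], [15, 24, 0], 1]]'

```text
t: 10.75
position: [0.5728, 0.2909, 0.223]
orientation: [0.217, 3.126, -0.004]
force: [-0.0, 0.4, -1.7]
grip_width: 0.0134
```

Request:
apply_moves --steps '[[[0, 0.005, 0], [1, 1.8, 1], 1], [[0, 0.005, 0], [1.1, 2, 3], 1], [[0, 0.005, 0], [1.1, 2, 5], 1], [[0, 0.005, 0], [1.1, 2, 7], 1], [[0, 0.005, 0], [1.1, 2, 8], 1]]'

```text
t: 11.38
position: [0.5659, 0.3092, 0.1413]
orientation: [-0.219, -3.133, 0.006]
force: [0.6, 0.2, -0.7]
grip_width: 0.0136
```

```bash
python3 - <<'E'
from h import *
s=ctrl.camera("scene")
a=cv2.resize(s[100:260,200:440],None,fx=3.3,fy=3.3,interpolation=cv2.INTER_CUBIC)
cv2.imwrite("pics/g6.png",a[:,:,::-1])
st=ctrl.get_state();print(st["position"],st["force"])
rel([.569,.310,.049],axes(SX,[0,0,-1]))
E
```

```text
[0.56570635 0.30913068 0.14047833] [-0.33222486 -0.13297701 -2.06889342]
turn [-0.005 -0.002 -0.003] shift cm [-0.33  0.17  9.15]
```

View pics/g6.png

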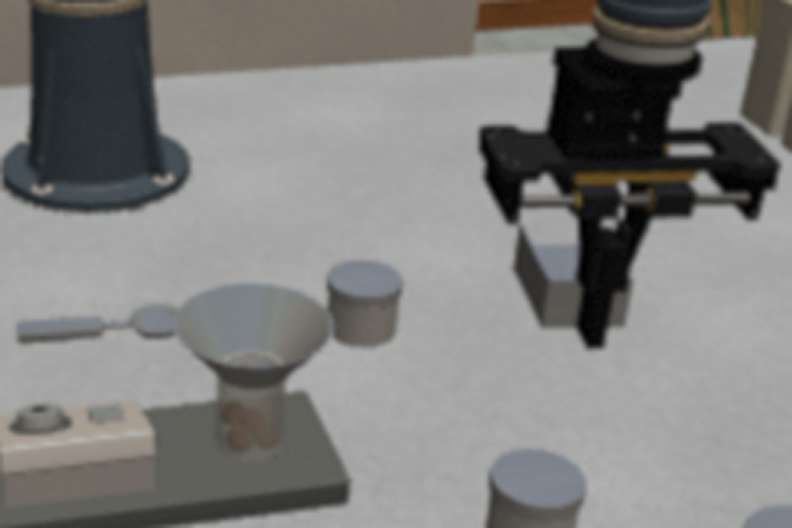

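The scoop is empty and level at (590,285), and the nuts are in the tube at (250,425). Now I lower the scoop.

Request:
apply_moves --steps '[[[0, 0, 0], [-0.2, 0, 3], 1], [[0, 0, 0], [-0.2, 0.1, 6], 1], [[0, 0, 0], [-0.2, 0.1, 8], 1], [[0, 0, 0], [-0.2, 0.1, 8.8], 1], [[0, 0, 0], [-0.2, 0.1, 8.8], 1]]'

```text
t: 12.05
position: [0.5695, 0.3106, 0.0547]
orientation: [0.218, 3.134, -0.005]
force: [-0.5, 0.3, -2.2]
grip_width: 0.0139
```

```bash
python3 - <<'E'
from h import *
st=ctrl.get_state();print(st["position"],st["force"])
E
```

```text
[0.56945569 0.31056721 0.05473695] [-0.46960139  0.30633472 -2.23816561]
```

Request:
apply_moves --steps '[[[0, 0, 0], [0, 0, 0.3], 1], [[0, 0, 0], [0, 0, 0.5], 1], [[0, 0, 0], [0, 0, 0.65], 1], [[0, 0, 0], [0, 0, 0.7], 1]]'

```text
t: 12.55
position: [0.5693, 0.3106, 0.0478]
orientation: [0.218, 3.134, -0.005]
force: [-0.8, -0.2, -1.9]
grip_width: 0.0134
```

```bash
python3 - <<'E'
from h import *
st=ctrl.get_state();print(st["position"],st["force"],st["torque"])
E
```

```text
[0.5692942  0.31059362 0.04778663] [-0.77295199 -0.17144251 -1.91303898] [ 0.08359847 -0.17599835 -0.00183995]
```

Request:
apply_moves --steps '[[[0, 0, 0], [0, 0, 0.1], 1], [[0, 0, 0], [0, 0, 0.15], 1], [[0, 0, 0], [0, 0, 0.15], 1]]'

```text
t: 12.92
position: [0.5694, 0.3106, 0.0475]
orientation: [0.218, 3.133, -0.005]
force: [-2.0, -1.3, 5.3]
grip_width: 0.0133
```

```bash
python3 - <<'E'
from h import *
st=ctrl.get_state();print(st["position"],st["force"],st["torque"])
E
```

```text
[0.56942692 0.31057794 0.0474909 ] [-1.99374181 -1.27861981  5.33727995] [-0.02590324  0.23562575  0.03293943]
```

Request:
apply_moves --steps '[[[0, 0, 0], [0, 0, -0.06], 1], [[0, 0, 0], [0, 0, -0.06], 0.5], [[0, 0, 0], [0, 0, -0.06], 0.2], [[0, 0, 0], [0, 0, -0.06], -0.2], [[0, 0, 0], [0, 0, -0.06], -0.3]]'

```text
t: 13.55
position: [0.5693, 0.3106, 0.0466]
orientation: [0.218, 3.134, -0.005]
force: [0.5, 0.3, -0.5]
grip_width: 0.0438
```

Request:
apply_moves --steps '[[[0, 0, 0], [0, 0, 0], -0.3], [[0, 0, 0], [0, 0, -2], -0.3], [[0, 0, 0], [0, 0, -7], -0.3], [[0, 0, 0], [0, 0, -13], -0.3], [[0, 0, 0], [0, 0, -17], -0.3]]'

```text
t: 14.18
position: [0.5704, 0.3116, 0.2217]
orientation: [0.218, 3.128, -0.002]
force: [0.4, 0.1, 0.1]
grip_width: 0.0568
```

```bash
python3 - <<'E'
from h import *
s=ctrl.camera("scene");t=ctrl.camera("top")
a=cv2.resize(s[160:260,240:400],None,fx=4.5,fy=4.5,interpolation=cv2.INTER_CUBIC)
cv2.imwrite("pics/g7.png",a[:,:,::-1]);cv2.imwrite("pics/top7.png",t[:,:,::-1])
st=ctrl.get_state();print(st["position"],st["force"],st["grip_width"],st["joint_pos"].round(2))
E
```

```text
[0.57285763 0.31254404 0.22474716] [ 0.4327121  -0.13293807  0.0440008 ] 0.05667306693290498 [ 0.33  0.56  1.37 -0.    1.2  -1.1 ]
```

View pics/g7.png

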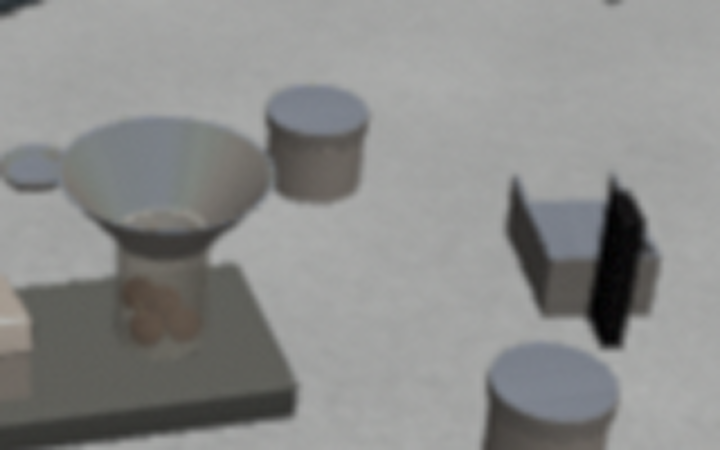

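View pics/top7.png

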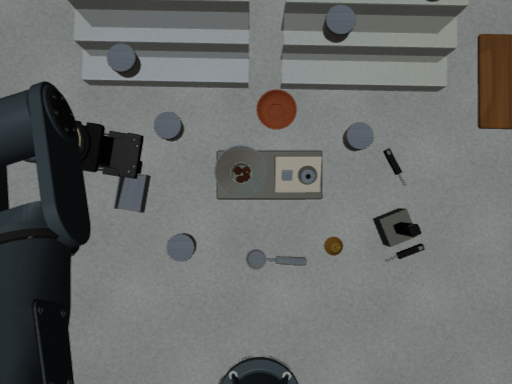

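The scoop stands empty at (133,193) in the top view and four nuts show in the tube. I notice both small decoys now lie elsewhere, at (394,162) and (405,252). I didn't go near them, so I re-check the holder and probe.

```bash
python3 - <<'E'
import cv2,numpy as np
t=cv2.imread("pics/top7.png")
b=cv2.convertScaleAbs(t[145:265,360:440],alpha=2.0);b=cv2.resize(b,None,fx=5,fy=5,interpolation=cv2.INTER_CUBIC)
a=cv2.resize(t[130:220,200:270],None,fx=5,fy=5,interpolation=cv2.INTER_CUBIC);a=cv2.copyMakeBorder(a,0,600-450,0,0,0)
cv2.imwrite("pics/c8.png",np.hstack([b,a]))
from h import *
rel([.432,-.3206,.225],axes([np.cos(np.radians(22)),np.sin(np.radians(22)),0],[0,0,-1]))
E
```

```text
turn [0.018 0.    2.619] shift cm [  5.18 -64.65  -0.3 ]
```

View pics/c8.png

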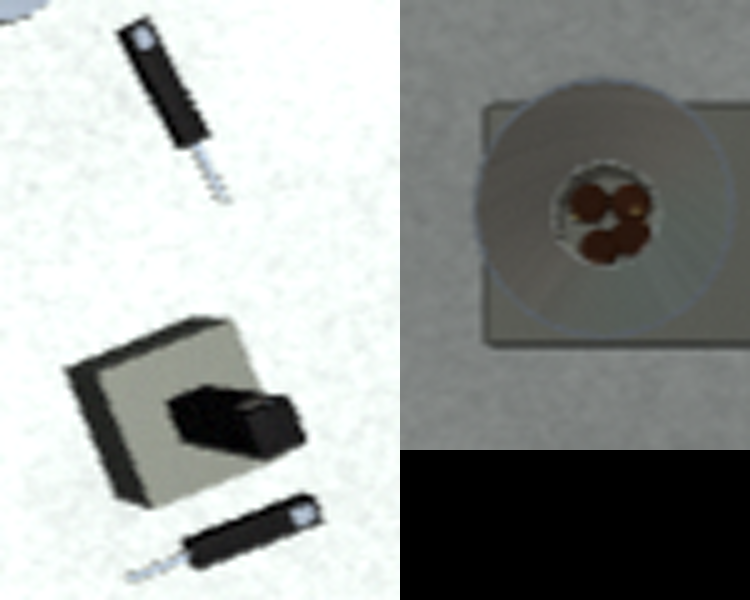

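Four nuts are in the tube (crop (610,220)). The holder and probe have not moved, and the decoys simply toppled. I go to the probe.

Request:
apply_moves --steps '[[[0, 0, 2.62], [5.2, -64.7, -0.5], -1], [[0, 0, 2.62], [5.2, -64.7, -0.5], -1], [[0, 0, 2.62], [5.2, -64.7, -0.5], -1], [[0, 0, 2.62], [5.2, -64.7, -0.5], -1], [[0, 0, 2.62], [5.2, -64.7, -0.5], -1]]'

```text
t: 14.9
position: [0.5004, 0.0044, 0.2206]
orientation: [1.617, 2.691, -0.004]
force: [0.7, -0.2, -0.8]
grip_width: 0.0862
```

```bash
cat >> h.py <<'E'
PR=axes([np.cos(np.radians(22)),np.sin(np.radians(22)),0],[0,0,-1]); PP=np.array([.432,-.3206,0])
E
python3 -c "
from h import *
rel(PP+[0,0,.225],PR)"
```

```text
turn [0.002 0.003 1.675] shift cm [-25.49 -21.29  -0.33]
```

Request:
apply_moves --steps '[[[0, 0, 1.675], [-25.5, -21.3, -0.4], -1], [[0, 0, 1.675], [-25.5, -21.3, -0.4], -1], [[0, 0, 1.675], [-25.5, -21.3, -0.4], -1], [[0, 0, 1.675], [-25.5, -21.3, -0.4], -1], [[0, 0, 1.675], [-25.5, -21.3, -0.4], -1]]'

```text
t: 15.52
position: [0.4378, -0.3017, 0.2253]
orientation: [2.659, 1.668, -0.002]
force: [0.5, -0.5, -0.4]
grip_width: 0.0871
```

```bash
python3 -c "
from h import *
rel(PP+[0,0,.225],PR)"
```

```text
turn [0.003 0.002 0.737] shift cm [-1.95  0.3   0.04]
```

Request:
apply_moves --steps '[[[0, 0, 0.737], [-1.9, 0.3, 0], -1], [[0, 0, 0.737], [-1.9, 0.3, 0], -1], [[0, 0, 0.737], [-1.9, 0.3, 0], -1], [[0, 0, 0.737], [-1.9, 0.3, 0], -1], [[0, 0, 0.737], [-1.9, 0.3, 0], -1]]'

```text
t: 16.15
position: [0.4329, -0.3182, 0.2251]
orientation: [3.078, 0.612, -0.001]
force: [0.4, -0.5, 0.1]
grip_width: 0.0868
```

```bash
python3 - <<'E'
from h import *
s=ctrl.camera("scene")
a=cv2.resize(s[120:260,60:200],None,fx=4.2,fy=4.2,interpolation=cv2.INTER_CUBIC)
cv2.imwrite("pics/g8.png",a[:,:,::-1])
rel(PP+[0,0,.091],PR)
print(ctrl.get_state()["joint_pos"].round(2))
E
```

```text
turn [0.003 0.001 0.01 ] shift cm [-0.17  0.14 13.41]
[-0.84  0.41  1.65 -0.    1.08  0.34]
```

View pics/g8.png

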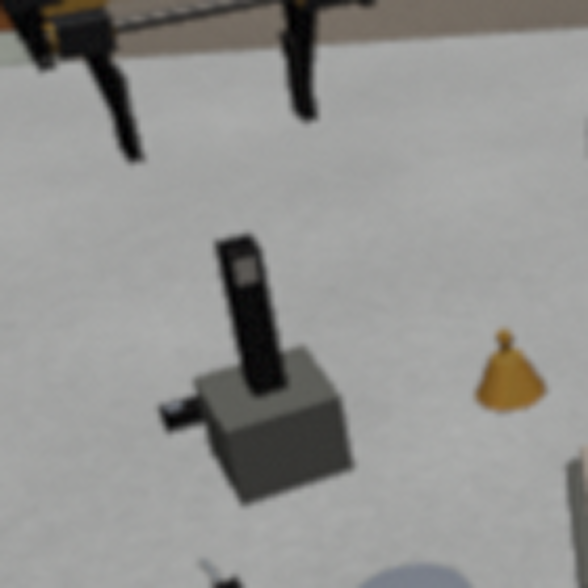

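Request:
apply_moves --steps '[[[0, 0, 0.01], [-0.2, 0.15, 3], -1], [[0, 0, 0.01], [-0.2, 0.15, 7], -1], [[0, 0, 0.01], [-0.2, 0.15, 11], -1], [[0, 0, 0.01], [-0.2, 0.15, 13], -1], [[0, 0, 0.01], [-0.2, 0.15, 13.4], -1]]'

```text
t: 16.82
position: [0.4312, -0.3202, 0.0897]
orientation: [3.084, 0.597, -0.004]
force: [-0.3, -0.1, -0.2]
grip_width: 0.0871
```

Request:
apply_moves --steps '[[[0, 0, 0], [0, 0, 0], 0], [[0, 0, 0], [0, 0, 0], 0.3], [[0, 0, 0], [0, 0, 0], 1], [[0, 0, 0], [0, 0, 0], 1], [[0, 0, 0], [0, 0, 0], 1]]' --newtons 40

```text
t: 17.45
position: [0.432, -0.3211, 0.0913]
orientation: [3.081, 0.593, -0.001]
force: [-0.6, -0.3, -0.0]
grip_width: 0.0448
```

```bash
python3 - <<'E'
from h import *
s=ctrl.camera("scene")
a=cv2.resize(s[120:260,60:200],None,fx=4.2,fy=4.2,interpolation=cv2.INTER_CUBIC)
cv2.imwrite("pics/g9.png",a[:,:,::-1])
rel(PP+[0,0,.091],PR)
st=ctrl.get_state();print(st["grip_width"],st["position"],st["force"],st["torque"])
E
```

```text
turn [ 0.003  0.001 -0.003] shift cm [ 0.02 -0.04  0.02]
0.040655687214562614 [ 0.43199865 -0.32104866  0.09118487] [0.03331015 0.18435061 0.22614061] [0.02316056 0.03500489 0.00500049]
```

View pics/g9.png

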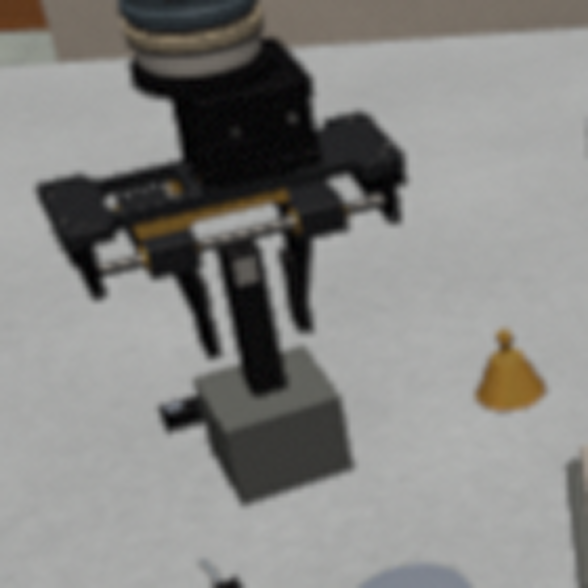

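Request:
apply_moves --steps '[[[0, 0, 0], [0, 0, 0], 1], [[0, 0, 0], [0, 0, 0], 1], [[0, 0, 0], [0, 0, 0], 1], [[0, 0, 0], [0, 0, 0], 1]]'

```text
t: 18.0
position: [0.4319, -0.321, 0.091]
orientation: [3.082, 0.593, -0.001]
force: [0.6, -0.1, 0.5]
grip_width: 0.0217
```

```bash
python3 - <<'E'
from h import *
s=ctrl.camera("scene")
a=cv2.resize(s[120:260,60:200],None,fx=4.2,fy=4.2,interpolation=cv2.INTER_CUBIC)
cv2.imwrite("pics/g10.png",a[:,:,::-1])
st=ctrl.get_state();print(st["grip_width"],st["position"],st["force"],st["torque"])
E
```

```text
0.021993439800243195 [ 0.43195414 -0.3210089   0.09094532] [-0.16153959  0.12982876 -0.23156965] [-0.10840364  0.02742817 -0.00011555]
```

View pics/g10.png

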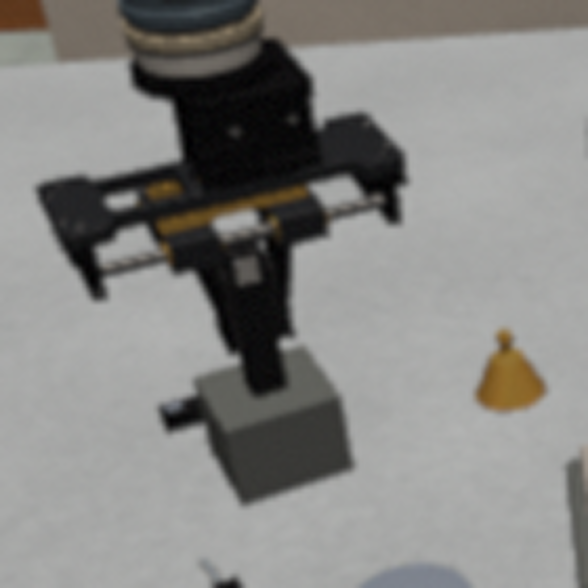

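Request:
apply_moves --steps '[[[0, 0, 0], [0, 0, -1], 1], [[0, 0, 0], [0, 0, -3], 1], [[0, 0, 0], [0, 0, -6], 1], [[0, 0, 0], [0, 0, -10], 1], [[0, 0, 0], [0, 0, -13], 1]]'

```text
t: 18.68
position: [0.4322, -0.3208, 0.2233]
orientation: [3.08, 0.593, 0.001]
force: [0.6, -0.4, -1.2]
grip_width: 0.0218
```

```bash
python3 - <<'E'
from h import *
s=ctrl.camera("scene");t=ctrl.camera("top")
a=cv2.resize(s[90:230,60:200],None,fx=4.2,fy=4.2,interpolation=cv2.INTER_CUBIC)
cv2.imwrite("pics/g11.png",a[:,:,::-1])
st=ctrl.get_state();print(st["grip_width"],st["position"],st["force"])
R=Ro.from_rotvec(st["orientation"])
for z in(.086,.036): print(((proj("scene",st["position"]+R.apply([0,0,z]))-[60,90])*4.2).round())
E
```

```text
0.021925811797332356 [ 0.43364968 -0.32232449  0.22504617] [ 0.12292357 -0.8108979  -0.44961461]
[237. 394.]
[222. 317.]
```

View pics/g11.png

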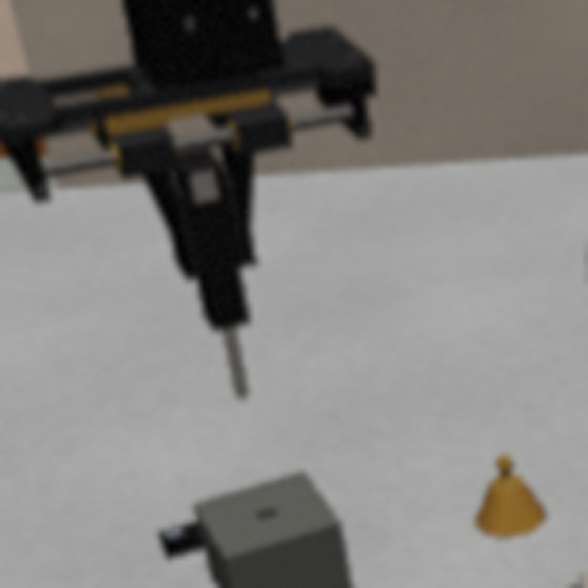

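```bash
cat >> h.py <<'E'
N=-np.sin(np.radians(20))*TX+np.cos(np.radians(20))*np.array([0,0,1]); D=np.array([.5485,-.1034,.0716])
RP=axes(TX,-N)
def press(s): return D+(s+.086)*N,RP
E
python3 -c "
from h import *
print(press(.05)[0]);rel(*press(.05))"
```

```text
[ 0.50199198 -0.10419071  0.1993982 ]
turn [-0.053  0.341  0.362] shift cm [ 14.44 -17.74   2.39]
```

Request:
apply_moves --steps '[[[0, 0, 0.07], [1.5, -2, 0], 1], [[0, 0.05, 0.16], [5, -6.5, 0], 1], [[-0.02, 0.15, 0.26], [9, -11, 0.5], 1], [[-0.04, 0.26, 0.34], [12.5, -15.5, 1.5], 1], [[-0.053, 0.341, 0.362], [14.4, -17.7, 2.4], 1]]'

```text
t: 19.4
position: [0.4982, -0.0995, 0.1952]
orientation: [-3.084, -0.025, -0.534]
force: [0.3, 0.1, -0.5]
grip_width: 0.0221
```

Request:
apply_moves --steps '[[[0, 0, 0], [0, 0, 0], 1], [[0, 0, 0], [0, 0, 0], 1]]'

```text
t: 19.65
position: [0.5006, -0.1039, 0.1965]
orientation: [-3.088, -0.024, -0.535]
force: [0.5, -0.8, -0.6]
grip_width: 0.0216
```

```bash
python3 - <<'E'
from h import *
s=ctrl.camera("scene");t=ctrl.camera("top")
a=cv2.resize(s[120:260,170:310],None,fx=4.2,fy=4.2,interpolation=cv2.INTER_CUBIC)
cv2.imwrite("pics/g12.png",a[:,:,::-1])
b=cv2.resize(t[120:260,230:370],None,fx=4.2,fy=4.2,interpolation=cv2.INTER_CUBIC)
cv2.imwrite("pics/g12t.png",b[:,:,::-1])
st=ctrl.get_state();print(st["grip_width"],st["position"],st["force"],st["joint_pos"].round(2))
R=Ro.from_rotvec(st["orientation"])
for z in(.086,.036): print(((proj("scene",st["position"]+R.apply([0,0,z]))-[170,120])*4.2).round(),((proj("top",st["position"]+R.apply([0,0,z]))-[230,120])*4.2).round())
rel(*press(.05)); rel(*press(.015))
E
```

```text
0.021654965832023605 [ 0.50110903 -0.10463697  0.19684818] [-0.91076843 -0.76687453 -0.26218295] [-0.54  0.32  1.99  0.34  0.56  0.75]
[166. 352.] [338. 264.]
[158. 265.] [352. 293.]
turn [-0.004  0.005 -0.003] shift cm [ 0.17 -0.04 -0.21]
turn [-0.004  0.005 -0.003] shift cm [ 0.19 -0.03  3.29]
```

View pics/g12.png

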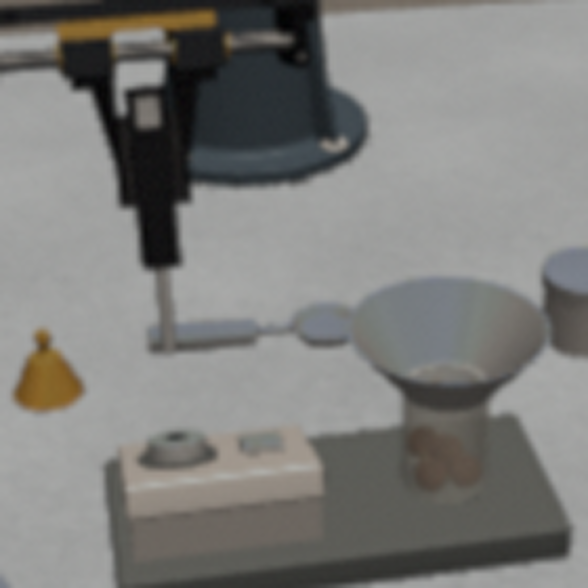

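View pics/g12t.png

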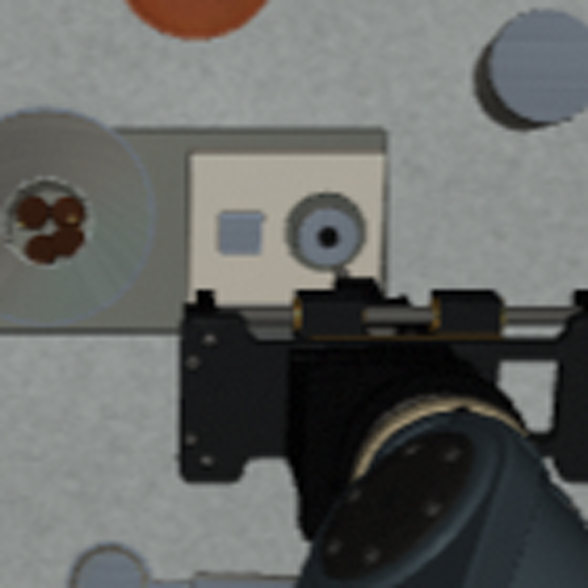

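Request:
apply_moves --steps '[[[-0.004, 0.005, -0.003], [0.2, 0, 0.8], 1], [[-0.004, 0.005, -0.003], [0.2, 0, 2], 1], [[-0.004, 0.005, -0.003], [0.2, 0, 2.9], 1], [[-0.004, 0.005, -0.003], [0.2, 0, 3.3], 1], [[-0.004, 0.005, -0.003], [0.2, 0, 3.3], 1]]'

```text
t: 20.38
position: [0.5128, -0.1023, 0.1653]
orientation: [-3.089, -0.027, -0.541]
force: [-0.2, 0.1, -1.4]
grip_width: 0.0221
```

```bash
python3 - <<'E'
from h import *
s=ctrl.camera("scene");t=ctrl.camera("top")
a=cv2.resize(s[170:245,185:260],None,fx=5.3,fy=8,interpolation=cv2.INTER_CUBIC)
b=cv2.resize(t[140:215,270:345],None,fx=5.3,fy=8,interpolation=cv2.INTER_CUBIC)
cv2.imwrite("pics/g13.png",np.hstack([a,b])[:,:,::-1])
st=ctrl.get_state();print(st["position"],st["force"])
R=Ro.from_rotvec(st["orientation"])
tip=st["position"]+R.apply([0,0,.086]);k=[5.3,8]
for q in(tip,D): print(((proj("scene",q)-[185,170])*k).round(),((proj("top",q)-[270,140])*k+[397,0]).round())
rel(*press(.015));rel(*press(0))
E
```

```text
[ 0.51292148 -0.10241979  0.16591425] [-0.24544165  0.20579596 -1.06652002]
[141. 379.] [597. 306.]
[140. 429.] [597. 287.]
turn [-0.002  0.001  0.   ] shift cm [ 0.12  0.16 -0.02]
turn [-0.002  0.001  0.   ] shift cm [0.12 0.16 1.48]
```

View pics/g13.png

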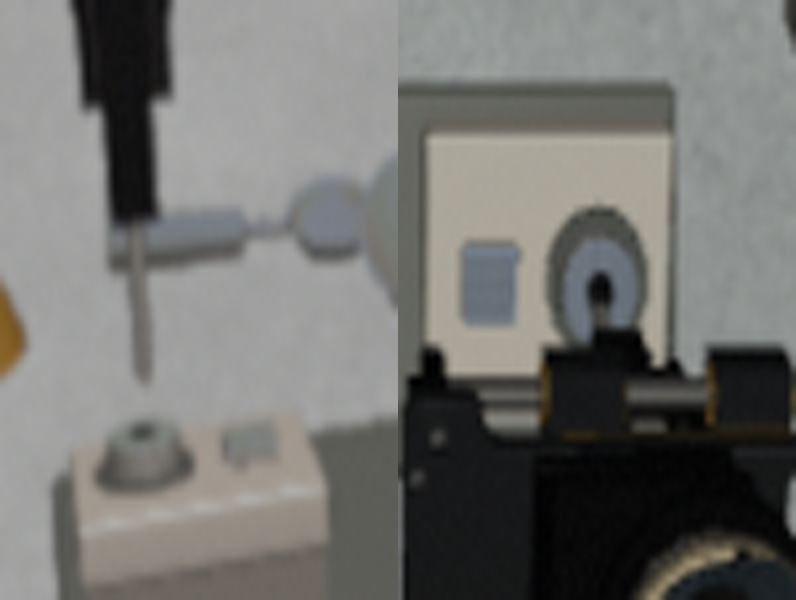

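Request:
apply_moves --steps '[[[0, 0, 0], [0.1, 0.05, 0.4], 1], [[0, 0, 0], [0.1, 0.05, 0.8], 1], [[0, 0, 0], [0.1, 0.05, 1.2], 1], [[0, 0, 0], [0.1, 0.05, 1.5], 1], [[0, 0, 0], [0.1, 0.05, 1.7], 1]]'

```text
t: 21.1
position: [0.5196, -0.1028, 0.15]
orientation: [-3.089, -0.027, -0.543]
force: [-1.5, 0.1, 0.8]
grip_width: 0.0221
```

Request:
apply_moves --steps '[[[0, 0, 0], [0, 0, 0], 1], [[0, 0, 0], [0, 0, 0], 1]]'

```text
t: 21.35
position: [0.5195, -0.1027, 0.1503]
orientation: [-3.089, -0.027, -0.543]
force: [-1.0, 0.1, 0.2]
grip_width: 0.0217
```

```bash
cat > m.py <<'E'
from h import *
for i in range(4):
    s=ctrl.camera("scene");st=ctrl.get_state();print(st["force"].round(2),"n",(st["force"]@N).round(2))
t=ctrl.camera("top")
R=Ro.from_rotvec(st["orientation"]);tip=st["position"]+R.apply([0,0,.086])
print("tip-D along n mm",((tip-D)@N*1e3).round(1),"lateral",np.round((tip-D-N*((tip-D)@N))*1e3,1),"ang",np.degrees(np.arccos(-R.apply([0,0,1])@N)).round(2),st["t"],st["grip_width"])
a=cv2.resize(s[170:245,185:260],None,fx=5.3,fy=8,interpolation=cv2.INTER_CUBIC)
b=cv2.resize(t[140:215,270:345],None,fx=5.3,fy=8,interpolation=cv2.INTER_CUBIC)
import sys
cv2.imwrite(f"pics/{sys.argv[1]}.png",np.hstack([a,b])[:,:,::-1])
E
python3 m.py p1
```

```text
[-0.83  0.23  0.82] n 1.05
[-0.51 -0.08  0.37] n 0.52
[ 0.08 -0.11 -0.36] n -0.36
[-0.92  0.59 -0.31] n 0.02
tip-D along n mm -2.1 lateral [-0.4  1.3 -0.1] ang 0.12 21.55 0.021832244917078643
```

View pics/p1.png

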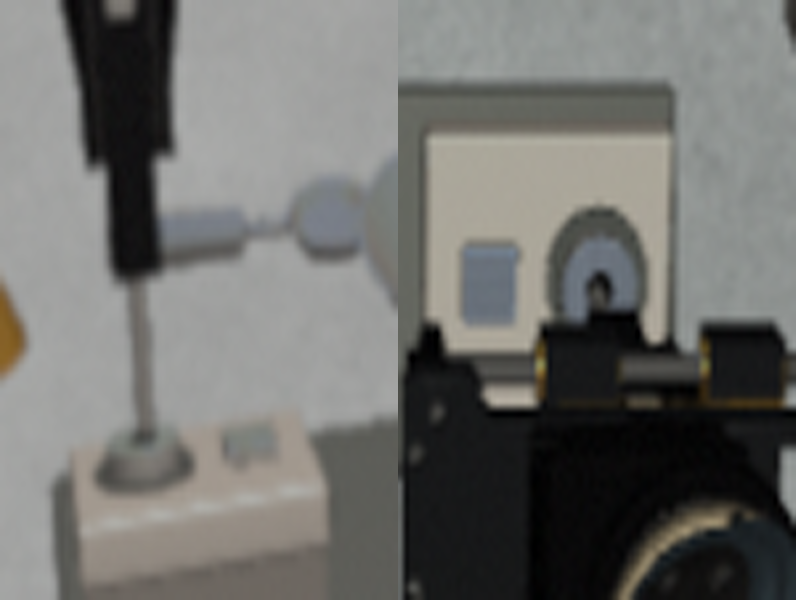

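Request:
apply_moves --steps '[[[0, 0, 0], [0, 0, 0.1], 1], [[0, 0, 0], [0, 0, 0.2], 1], [[0, 0, 0], [0, 0, 0.2], 1]]'

```text
t: 21.98
position: [0.5203, -0.1028, 0.1483]
orientation: [-3.089, -0.027, -0.543]
force: [-2.1, -0.9, 1.7]
grip_width: 0.0218
```

```bash
python3 m.py p2
```

```text
[-0.56 -0.93  1.39] n 1.5
[-1.8   0.5   1.12] n 1.67
[-1.44  0.29  1.57] n 1.97
[-1.9  -0.68  1.93] n 2.47
tip-D along n mm -4.2 lateral [-0.3  1.3 -0.1] ang 0.12 22.175 0.02147417019839098
```

Request:
apply_moves --steps '[[[0, 0, 0], [0, 0, 0.1], 1], [[0, 0, 0], [0, 0, 0.2], 1], [[0, 0, 0], [0, 0, 0.2], 1], [[0, 0, 0], [0, 0, 0.2], 1], [[0, 0, 0], [0, 0, 0.2], 1]]'

```text
t: 22.85
position: [0.521, -0.1028, 0.1465]
orientation: [-3.089, -0.027, -0.543]
force: [-1.9, 0.7, 2.9]
grip_width: 0.0213
```

```bash
python3 m.py p3; python3 m.py p3; python3 -c "
from h import *
cv2.imwrite('pics/fs.png',ctrl.camera('scene')[:,:,::-1])"
```

```text
[-2.08  0.16  2.59] n 3.14
[-2.07  0.52  1.9 ] n 2.49
[-1.32 -0.47  2.1 ] n 2.43
[-1.23  1.24  2.68] n 2.94
tip-D along n mm -6.2 lateral [-0.3  1.3 -0.1] ang 0.12 23.05 0.021684097614080612
[-1.79 -0.35  2.94] n 3.38
[-1.86  0.55  2.32] n 2.82
[-1.58 -0.18  2.58] n 2.96
[-2.86  0.14  3.36] n 4.13
tip-D along n mm -6.2 lateral [-0.3  1.3 -0.1] ang 0.12 23.3 0.02211608621814054
```

View pics/p3.png

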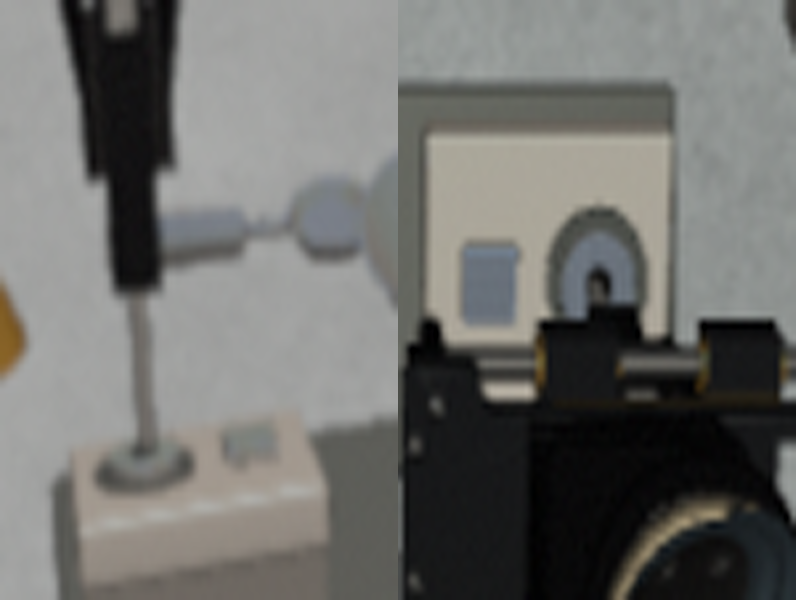

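View pics/fs.png

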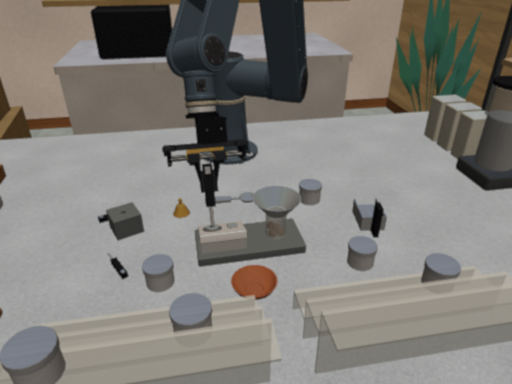

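The pad is pushed in about 5 mm at roughly 3.9 N, with the tip on the dot and the probe square to it. Everything else is in place, so I hand in.

```bash
python3 -c "
from bench import ctrl
print(ctrl.finish_job())"
```

```text
the job is handed in; nothing more can be done
None
```

I poured all four nuts through the funnel into the clear tube and set the empty scoop back flat where it had been. I then took the largest probe from the holder, pressed it on the dot of the round pad, and handed the job in at about 23 s while still gripping and holding it there.

**Last checks:**
- **Nuts and scoop:** the pictures show four nuts in the tube and the scoop empty and flat on the counter.
- **Probe:** the tip is on the dot, about 1.3 mm off sideways by calculation and square to within about 0.2°. That uses the arm's own pose readings and assumes the probe has not shifted in the grip. The last pictures agree to about a pixel.
- **Pad:** the two estimates of how far it is in differ somewhat. The force, about 3.9 N with the probe's weight allowed for, suggests about 5 mm. The tip position suggests about 6.2 mm. Both lie within the 2 to 8.5 mm allowed.
- **Other things:** the tins, dish and bell look unmoved in the pictures; I did not re-measure them.

**What went differently:**
- **Pour angle:** the pour stopped at about 47° instead of the planned 50°, because a wrist joint reached the end of its range. The scoop still emptied.
- **Small look-alike probes:** the two of them lay in other places after the first pictures. I had not gone near them; they seem to have toppled on their own.

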